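# Load a covered van into a fiddle-yard cassette and hold the unlatched cassette up

### The job

Take the brown covered van (the one with a flat roof) out of the parts bin and stand it on its wheels in the metal train cassette while the cassette is still latched in its dock. Then let go of the van, pinch the cassette's two side catches together, lift the cassette straight up out of the dock, and finish still holding it by the pinched catches, level and still, its underside at least 10 cm above the table and the van standing in it. Leave the other things on the table where they are.

Things in the scene. Friction and masses are not known exactly. Their poses are not given: they have to be found in the camera images.
- van: Loose brown model railway van, flat grey roof, black running gear, about 80 g. 78 mm long (its x axis), 30 mm wide (y), 42 mm high (z); vertical sides from 9 mm up to the roof; ends alike. Origin: centre of the underside (wheel level). Starts upright in either half of the bin, beside the tank wagon; best gripped across its width by the top 15 to 20 mm
- bin: Fixed green open-topped plastic bin, 150 mm (x) by 260 mm (y), 30 mm high, walls and floor 4 mm. Origin: centre of the underside, on the table. It may be on the robot's left or right; the dock is on the other side
- dock: Fixed dock: plywood base 170 (x) by 44 (y) mm, 14 mm high, aluminium guides 28 mm high at both ends of the cassette, four steel keeper hooks 29 mm high at x = +-42 to +-54, y = +-29 to +-38.5 mm, whose lips reach over the cassette's latch bars. Beside the catches, between the keepers, it is open down to the table. Origin: centre of the underside
- cassette: Loose aluminium train cassette, about 190 g, seated in the dock with the dock's axes: an open trough 150 mm long (x), 43 mm wide (y), floor 4 mm thick, walls rising to 16 mm above its underside, inside 144 by 38 mm. Origin: centre of the underside, 14 mm above the table when seated. A black spring catch paddle at mid-length of each long side. The guides let go after 14 mm of lift
- catch_left (a joint): Travel in m of the catch on the cassette's +y side: 0 = out (latched), 0.006 = fully pressed inward. Both must be in more than 4 mm for the cassette to come free. Its spring pushes out with 1.5 N at rest, 6 N fully pressed; a grip of 15 to 30 N holds both home
- catch_right (a joint): Travel in m of the catch on the cassette's -y side: 0 = out (latched), 0.006 = fully pressed inward. Both must be in more than 4 mm for the cassette to come free. Its spring pushes out with 1.5 N at rest, 6 N fully pressed; a grip of 15 to 30 N holds both home
- tank_wagon: Bystander: loose grey tank wagon (lying round barrel) 76 x 27 mm, 41 mm high, standing in the other half of the bin. Origin: centre of the underside
- open_wagon: Bystander: loose brown open-topped wagon 76 x 30 mm, 26 mm high, standing on the table between bin and dock. Origin: centre of the underside
- cup: Bystander: white paper cup, 72 mm across, 80 mm high, at the back of the table. Origin: centre of the underside
- glue: Bystander: small white glue bottle, 36 mm across, 85 mm high, at the back. Origin: centre of the underside
- tape: Bystander: blue tape measure, 65 x 34 mm, 60 mm high, at the back right. Origin: centre of the underside
- drill: Bystander: black rotary hand drill lying down, about 175 mm long, 46 mm high, at the back left. Origin: on the underside, near mid-length
- driver: Bystander: screwdriver 150 mm long lying on the table in front of the robot, between bin and dock. Origin: on the underside
- paddle_left (a point): Outer face, at mid-height, of the finger paddle of the catch on the cassette's +y side (33 mm from its middle at rest, 27 mm when pressed home; the two are 66, then 54 mm apart). Black, vertical, 34 mm long (x), from 2 to 24 mm above the cassette's underside, on a latch bar 108 mm long that the keepers hold down
- paddle_right (a point): Outer face, at mid-height, of the finger paddle of the catch on the cassette's -y side (33 mm from its middle at rest, 27 mm when pressed home; the two are 66, then 54 mm apart). Black, vertical, 34 mm long (x), from 2 to 24 mm above the cassette's underside, on a latch bar 108 mm long that the keepers hold down
Not all that is in view belongs to the job. Leave any green or orange look-alike of the dock alone.

How it is judged:
By the outcome, as a careful person would: the job done as asked, in the order asked, and still so for the second after the job is handed in, while the arm keeps its last pose, push and grip.
It also fails if it takes over 59 s, if anything falls off the work surface, if the arm or the gripper's body presses on something with over 40 N, if the wrist force passes 120 N, or if a joint passes its speed limit or range.

### The arm

A 7-joint arm with a two-finger parallel gripper is mounted at the origin on the work surface. World frame = base frame: x ahead of the robot, y to its left, z up, the work surface at z = 0. Lengths are in m, angles in rad, forces in N, time in s.
With the tool pointing down it reaches from about 0.4 to 0.85 m from the base axis. Payload 10.4 kg.
Tool frame: the origin (TCP) lies midway between the tips of the shut fingers; the grasp point (between the pads) lies 19 mm behind it; z points along the fingers, y is the line along which they close (so a half turn about z gives the same grasp; the last joint's range is limited). The gripper opens to 85 mm and grips with 20 to 120 N. Pads are 22 mm wide; open, the fingers measure 114 mm over their backs; the gripper's body (76 mm by 85 mm) begins 54 mm behind the grasp point. The pads swing forward as they close: fully open they stand 13 mm farther back than shut.
Start: joints at [1.318, 0.332, -0.065, 1.46, 0.022, 1.35, -0.088], TCP at [0.142, -0.609, 0.231] pointing down, gripper open.
Joint ranges: [-2.6, 2.6], [-0.5, 2.12], [-1.47, 1.34], [0.16, 2.42], [-1.27, 4.41], [0.06, 2.06], [-2.6, 2.6]. Speed limits (rad/s): [2.22, 2.22, 2.79, 2.79, 3.14, 3.14, 3.14].

### API

Orientations are given as [roll, pitch, yaw] about the fixed x, y, z axes, in that order (R = Rz(yaw) Ry(pitch) Rx(roll)).
In Python, from station import env gives the robot as it stands.
- The arm moves only by the shell command python3 -m inch 'ROWS' [FORCE]. ROWS is JSON, a list of rows, each an object of numbers: "tx", "ty", "tz": the shift along the world's x, y, z in m; "rx", "ry", "rz": the turn, a rotation vector about the world's x, y, z in rad; "claw": the finger opening in m, from 0 to 0.0854. A call has 1 to 10 rows; each row shifts and turns the commanded pose from where the row before left it; what a row does not reach is not made up. A row lasts 1/10 s, in which the tool goes at most 50 mm and 8.59 degrees, less where a joint would pass 70% of its speed; a pose out of reach is approached as far as the arm can. A call with a gripper value outside its range is refused whole. The fingers move at their own pace and stop on an object; FORCE is the grip in N (left out, the last holds). Time passes only in rows, so rows that do not move let the fingers close. It gives the time, the measured TCP pose, the force, the opening and the grip force at its end, in the units of the state.
- env.get_obs(): the state, without advancing time (a new reading comes with each control period).
- env.snapshot(name): name is "side" or "top"; returns a dict with "frame" (480x640x3 uint8, red, green, blue), "z_map" (480x640 float32, m along the optical axis (not along the pixel's ray), 0 where there is no reading), "fx", "fy", "cx", "cy" (pixels), "D" ([k1, k2, p1, p2, k3] as OpenCV has them; the pictures are not rectified), "rvec" (rotation vector, rad) and "tvec" (3), from world to camera coordinates, as OpenCV has them. Camera axes: x right, y down, z forward; pixel columns grow to the right and rows downward; lengths in m; the calibration is good to about 2 mm. A picture is of the moment at which its call begins.
- env.sign_off(): hands the job in; it is judged then, once.
Trained networks look in the newest picture that a camera, given by its name, has taken for a name from the list of things; names that differ only in an ending like _2 or _b are one class to them, and where a whole thing is asked for, a point or a joint stands for the part that bears it (a point fixed in the world has none). Each returns a list of dicts, best first, with "confidence" (0 to 1); they miss things now and then, are a little off and sometimes report something else, mostly with a low value. They report only what shows in the picture. A call takes as long as a camera call. They do not tell look-alikes from the thing itself.
- env.boxes_of(label, camera): "point" ([column, row] in pixels, amid what is visible of it).
- env.trace(label, camera): "pixels" (480x640 bool, what is visible of it) and "point" ([column, row] in pixels, amid what is visible of it).
- env.mark_of(label, camera): "point" ([column, row] in pixels: a listed point, or the origin of a listed thing).
The state is a dict: "clock": time; "q": joint angles; "joint_vel": joint speeds; "tau": joint torques, N m; "tcp_pos": TCP position; "tcp_rot": TCP orientation; "ft_force": force on the tool from outside, world axes, zero at the start; "torque": the same for the moment, N m; "width": opening from 0.0 (shut) to 1.0 (fully open); "grasp_force": force on a finger pad.
Only numpy, scipy, OpenCV 4.12 (cv2) and the standard library are available. Lean on these libraries where they do the work, as an engineer would, in place of code of your own. Each camera call takes 0.05 s, during which the arm holds its last target. There are 200 camera calls.

## Working session

There is one attempt and no reset: what is moved stays moved. The work goes in short steps, Python scripts to look and compute and a shell command to move; the robot and the scene stay as the last step left them, time stands still between calls to the robot, and variables do not carry over. Pictures are saved under pics/ and viewed, at most 10 in all, crops included, and the job is handed in when it is done.

```bash
mkdir -p pics; ls
cat > h.py <<'E'
import numpy as np, cv2, sys
from station import env
def snap(n):
    s=env.snapshot(n); s['K']=np.array([[s['fx'],0,s['cx']],[0,s['fy'],s['cy']],[0,0,1.]]); s['R']=cv2.Rodrigues(np.array(s['rvec'],float))[0]; s['t']=np.array(s['tvec'],float).reshape(3); return s
def cloud(s):
    v,u=np.mgrid[0:480,0:640]; p=np.stack([u,v],-1).reshape(-1,1,2).astype(float)
    n=cv2.undistortPoints(p,s['K'],np.array(s['D'],float)).reshape(-1,2); z=s['z_map'].reshape(-1)
    c=np.c_[n*z[:,None],z]; w=(c-s['t'])@s['R']; w[z==0]=np.nan; return w.reshape(480,640,3)
def onplane(s,px,h):
    n=cv2.undistortPoints(np.array(px,float).reshape(-1,1,2),s['K'],np.array(s['D'],float)).reshape(-1,2)
    d=np.c_[n,np.ones(len(n))]@s['R']; o=-s['R'].T@s['t']; return o+d*((h-o[2])/d[:,2])[:,None]
def proj(s,P): return cv2.projectPoints(np.array(P,float).reshape(-1,1,3),np.array(s['rvec'],float),np.array(s['tvec'],float),s['K'],np.array(s['D'],float))[0].reshape(-1,2)
def save(s,name,crop=None,k=1):
    f=s['frame'][...,::-1]
    if crop: f=f[crop[1]:crop[3],crop[0]:crop[2]]
    cv2.imwrite('pics/'+name,cv2.resize(f,None,fx=k,fy=k,interpolation=cv2.INTER_CUBIC))
E
python3 - <<'E'
from h import *
np.set_printoptions(precision=4,suppress=True)
s=snap('top'); save(s,'top0.png'); C=cloud(s)
for l in ['van','tank_wagon','open_wagon','cassette','dock','bin']:
    for r in env.trace(l,'top')[:3]:
        m=r['pixels']; w=C[m]; w=w[~np.isnan(w[:,0])]
        top=w[w[:,2]>np.percentile(w[:,2],95)-.006] if len(w) else w
        print(l,round(r['confidence'],2),np.round(r['point']),m.sum(),np.nanmedian(top,0) if len(top) else None, cv2.minAreaRect(top[:,:2].astype(np.float32)*1000) if len(top)>5 else None)
for l in ['paddle_left','paddle_right','van','dock','cassette']:
    for r in env.mark_of(l,'top')[:3]: print('mark',l,r['confidence'],np.round(r['point'],1),onplane(s,r['point'],.027 if 'pad' in l else .014 if l=='cassette' else 0)[0])
print(env.get_obs())
s2=snap('side'); save(s2,'side0.png')
E
```

```text
pics
van 0.85 [433. 258.] 817 [ 0.5119 -0.1617  0.0463] ((511.91827392578125, -162.10589599609375), (30.518327713012695, 77.77604675292969), 88.79853820800781)
tank_wagon 0.98 [491. 269.] 715 [ 0.4891 -0.2727  0.0412] ((489.31134033203125, -272.68377685546875), (21.983015060424805, 67.31676483154297), 82.45332336425781)
open_wagon 0.75 [345. 207.] 609 [0.612  0.0073 0.0257] ((614.125732421875, 6.367692947387695), (29.600479125976562, 76.23723602294922), 78.67341613769531)
open_wagon 0.47 [211. 130.] 2016 [0.7514 0.2805 0.0455] ((754.836181640625, 259.5550842285156), (40.5770149230957, 150.71142578125), 5.787998199462891)
cassette 0.79 [214. 255.] 2307 [0.5147 0.2528 0.0304] ((513.7921142578125, 250.5513916015625), (149.5143585205078, 66.73983764648438), 19.56559181213379)
cassette 0.24 [345. 205.] 551 [0.6293 0.0112 0.025 ] ((614.170166015625, 6.495677947998047), (27.71009063720703, 76.65259552001953), 80.2520751953125)
dock 0.92 [454. 384.] 2916 [ 0.246  -0.2025  0.0283] ((280.9851379394531, -201.38433837890625), (162.93898010253906, 77.82563018798828), 10.746731758117676)
dock 0.87
[... 744 characters left out ...]
 364.2] [0.3022 0.2578 0.    ]
mark dock 0.76 [124.5 284.9] [0.4532 0.4369 0.    ]
mark cassette 0.96 [216.  254.4] [0.5144 0.2543 0.014 ]
mark cassette 0.5 [428.9 257.2] [ 0.5128 -0.1596  0.014 ]
{'clock': 0.6, 'q': array([ 1.3184,  0.3322, -0.0647,  1.4601,  0.0216,  1.3499, -0.0885]), 'joint_vel': array([-0.0005,  0.0015,  0.0008, -0.0001,  0.0008, -0.    ,  0.0013]), 'tau': array([ -0.0001, -62.4958,   0.0489, -39.1696,   0.0164,   0.0018,
        -0.    ]), 'tcp_pos': array([ 0.1424, -0.6086,  0.2313]), 'tcp_rot': array([ 3.1415, -0.    ,  0.2298]), 'ft_force': array([0.0703, 0.0279, 0.5809]), 'torque': array([ 0.0267,  0.0126, -0.0062]), 'grasp_force': 0.0, 'width': 0.9975388571158513}
```

View pics/top0.png

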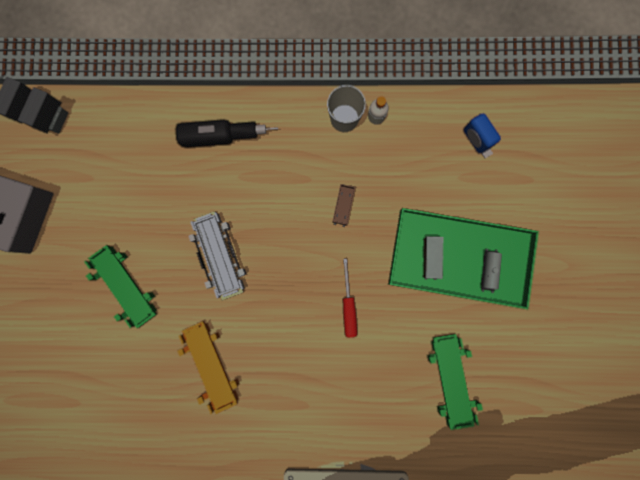

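View pics/side0.png

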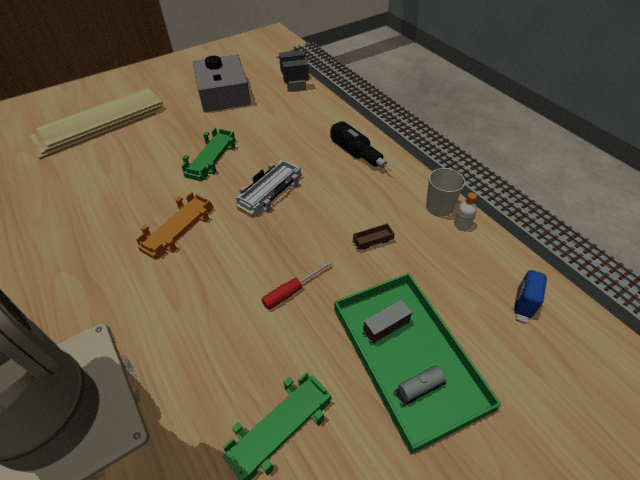

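The top view shows the bin at (465,258), with the flat-roofed van in its left half. The aluminium cassette in its dock is at (217,255).

Van candidates:
- Flat grey-roofed box at (433,258)
- Tank wagon with a round barrel at (491,269)
- Open wagon at (345,207)

I choose (433,258) by its flat roof and brown sides, which also show in the side view at (388,320). The coloured docks at (122,286), (209,366) and (454,382) are decoys.

Run:
```python
from h import *
np.set_printoptions(precision=4,suppress=True)
for n in ['top','side']:
    s=snap(n); C=cloud(s)
    if n=='top': save(s,'cropv.png',(180,200,560,320),2)
    for l,lo,hi in [('van',.038,.052),('cassette',.024,.034),('cassette',.014,.021)]:
        r=[r for r in env.trace(l,n)][0]; w=C[r['pixels']]; g=w[(w[:,2]>lo)&(w[:,2]<hi)]
        (c,sz,a)=cv2.minAreaRect(g[:,:2].astype(np.float32)*1000)
        print(n,l,r['confidence'],len(g),np.median(g[:,2]),g.mean(0),np.round(c,1),np.round(sz,1),a)
    for l in ['paddle_left','paddle_right','cassette']:
        for r in env.mark_of(l,n)[:1]: print('mark',l,r['confidence'],np.round(r['point'],1),onplane(s,r['point'],.027 if 'pad' in l else .014)[0])
```

```text
top van 0.59 684 0.046369529699220424 [ 0.512  -0.1607  0.0463] [ 512.  -161.7] [31.2 78. ] 89.36335754394531
top cassette 0.68 434 0.02943880306675746 [0.5155 0.252  0.0292] [514.3 249.1] [153.1  64.3] 24.875804901123047
top cassette 0.68 1444 0.018359344395641224 [0.5135 0.2517 0.0183] [514.9 251.3] [154.2  67.3] 21.79279327392578
mark paddle_left 0.67 [197.7 258.2] [0.5062 0.2863 0.027 ]
mark paddle_right 0.51 [233.9 246.4] [0.5295 0.2171 0.027 ]
mark cassette 0.73 [218.  254.8] [0.5136 0.2504 0.014 ]
side van 0.78 849 0.046462633524028955 [ 0.5093 -0.164   0.0461] [ 511.1 -162.7] [30.5 78.1] 88.05447387695312
side cassette 0.8 503 0.028879613031127415 [0.51   0.2496 0.0286] [513.3 251. ] [156.1  70.3] 24.013757705688477
side cassette 0.8 654 0.01874758137344704 [0.5151 0.2535 0.0187] [518.8 250.6] [137.   66.6] 17.314294815063477
mark paddle_left 0.45 [259.3 177.5] [0.5045 0.2773 0.027 ]
mark paddle_right 0.32 [384.4 328.8] [ 0.5001 -0.1707  0.027 ]
mark cassette 0.63 [269.6 187.9] [0.5129 0.2479 0.014 ]
```

View pics/cropv.png

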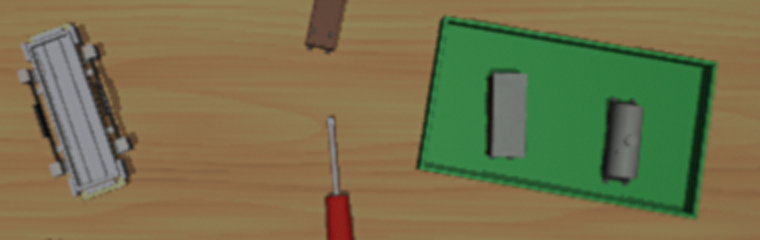

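```bash
python3 -m inch '[{"tx":0.02,"ty":0.045,"rz":-0.05},{"tx":0.03,"ty":0.04,"rz":-0.05},{"tx":0.03,"ty":0.04,"rz":-0.05},{"tx":0.03,"ty":0.04,"rz":-0.05},{"tx":0.03,"ty":0.04,"rz":-0.05},{"tx":0.03,"ty":0.04},{"tx":0.03,"ty":0.04},{"tx":0.03,"ty":0.04},{"tx":0.03,"ty":0.03},{"tx":0.03,"ty":0.03,"claw":0.06}]' 30
```

```text
$[0]: bad value
```

The crop shows the flat-roofed van at crop pixel (507,114), clearly different from the barrel at (622,140). The aluminium cassette is at (75,108), with its paddles at (40,120) and (105,100). The move was refused, so I'll try full rows.

```bash
python3 -m inch '[{"tx":0.02,"ty":0.04,"tz":0,"rx":0,"ry":0,"rz":-0.05,"claw":0.06}]' 30; python3 -m inch --help | head -30
```

```text
clock: 1.45
tcp_pos: [0.1589, -0.571, 0.2301]
tcp_rot: [-3.141, 0.002, 0.173]
ft_force: [1.3, 0.3, -0.7]
width: 0.861
grasp_force: 0.0invalid input: not JSON, or not a number
```

```bash
python3 -m inch '[{"tx":0.03,"ty":0.035,"tz":0,"rx":0,"ry":0,"rz":-0.04,"claw":0.06},{"tx":0.03,"ty":0.035,"tz":0,"rx":0,"ry":0,"rz":-0.04,"claw":0.06},{"tx":0.03,"ty":0.035,"tz":0,"rx":0,"ry":0,"rz":-0.04,"claw":0.06},{"tx":0.03,"ty":0.035,"tz":0,"rx":0,"ry":0,"rz":-0.04,"claw":0.06},{"tx":0.03,"ty":0.035,"tz":0,"rx":0,"ry":0,"rz":-0.04,"claw":0.06},{"tx":0.03,"ty":0.035,"tz":0,"rx":0,"ry":0,"rz":0,"claw":0.06},{"tx":0.03,"ty":0.035,"tz":0,"rx":0,"ry":0,"rz":0,"claw":0.06},{"tx":0.03,"ty":0.035,"tz":0,"rx":0,"ry":0,"rz":0,"claw":0.06},{"tx":0.03,"ty":0.035,"tz":0,"rx":0,"ry":0,"rz":0,"claw":0.06},{"tx":0.03,"ty":0.035,"tz":0,"rx":0,"ry":0,"rz":0,"claw":0.06}]' 30
```

```text
clock: 2.45
tcp_pos: [0.4634, -0.2171, 0.2317]
tcp_rot: [3.141, -0.001, -0.02]
ft_force: [0.7, -0.9, -0.0]
width: 0.699
grasp_force: 0.0
```

```bash
python3 -m inch '[{"tx":0.025,"ty":0.03,"tz":-0.02,"rx":0,"ry":0,"rz":0,"claw":0.06},{"tx":0.024,"ty":0.026,"tz":-0.03,"rx":0,"ry":0,"rz":0,"claw":0.06},{"tx":0,"ty":0,"tz":-0.04,"rx":0,"ry":0,"rz":0,"claw":0.06},{"tx":0,"ty":0,"tz":-0.04,"rx":0,"ry":0,"rz":0,"claw":0.06},{"tx":0,"ty":0,"tz":-0.02,"rx":0,"ry":0,"rz":0,"claw":0.06},{"tx":0,"ty":0,"tz":0,"rx":0,"ry":0,"rz":0,"claw":0.06},{"tx":0,"ty":0,"tz":0,"rx":0,"ry":0,"rz":0,"claw":0.06}]' 30
python3 - <<'E'
from h import *
s=snap('side'); save(s,'side1.png',(300,220,500,370),4)
o=env.get_obs(); print(proj(s,[o['tcp_pos'],[.512,-.162,.046]]),o['tcp_pos'],o['tcp_rot'])
E
```

```text
clock: 3.15
tcp_pos: [0.5118, -0.1626, 0.0821]
tcp_rot: [3.142, -0.0, -0.02]
ft_force: [-0.2, 0.3, 1.0]
width: 0.703
grasp_force: 0.0
[[390.82873198 303.86897056]
 [387.86822176 315.57202544]] [ 0.51232441 -0.16283618  0.08285725] [ 3.14096869e+00 -1.96135656e-03 -2.03506815e-02]
```

View pics/side1.png

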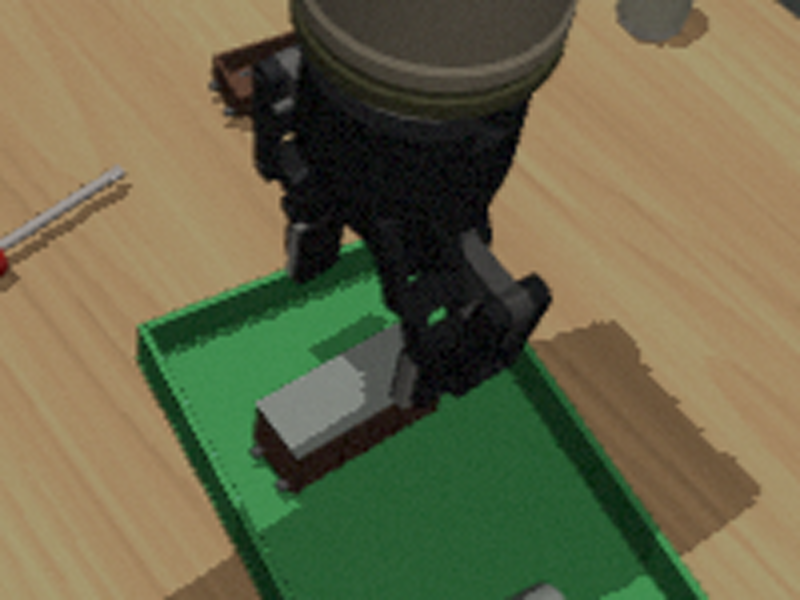

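The open fingers, at crop (315,245) and (410,370), straddle the van roof. Descend and grip.

```bash
python3 -m inch '[{"tx":0,"ty":0,"tz":-0.03,"rx":0,"ry":0,"rz":0,"claw":0.06},{"tx":0,"ty":0,"tz":-0.026,"rx":0,"ry":0,"rz":0,"claw":0.06},{"tx":0,"ty":0,"tz":0,"rx":0,"ry":0,"rz":0,"claw":0.06},{"tx":0,"ty":0,"tz":0,"rx":0,"ry":0,"rz":0,"claw":0.02},{"tx":0,"ty":0,"tz":0,"rx":0,"ry":0,"rz":0,"claw":0.02},{"tx":0,"ty":0,"tz":0,"rx":0,"ry":0,"rz":0,"claw":0.02},{"tx":0,"ty":0,"tz":0,"rx":0,"ry":0,"rz":0,"claw":0.02},{"tx":0,"ty":0,"tz":0,"rx":0,"ry":0,"rz":0,"claw":0.02}]' 30
```

```text
clock: 4.0
tcp_pos: [0.5128, -0.163, 0.0275]
tcp_rot: [3.14, -0.003, -0.02]
ft_force: [-1.0, 0.4, 8.3]
width: 0.346
grasp_force: 30.0
```

```bash
python3 -m inch '[{"tx":0,"ty":0,"tz":0.01,"rx":0,"ry":0,"rz":0,"claw":0.02},{"tx":0,"ty":0,"tz":0.03,"rx":0,"ry":0,"rz":0,"claw":0.02},{"tx":0,"ty":0,"tz":0.04,"rx":0,"ry":0,"rz":0,"claw":0.02},{"tx":0,"ty":0,"tz":0.04,"rx":0,"ry":0,"rz":0,"claw":0.02},{"tx":0,"ty":0,"tz":0.01,"rx":0,"ry":0,"rz":0,"claw":0.02},{"tx":0,"ty":0,"tz":0,"rx":0,"ry":0,"rz":0,"claw":0.02}]' 30
cat > fit.py <<'E'
from h import *
from scipy.optimize import minimize
def h_model(u,v):
    # smoothed box profile of the trough: walls .030, floor .018, table 0 / base outside ignored
    b=lambda x,w: 1/(1+np.exp(-(w-np.abs(x))/.0008))
    return b(u,.075)*b(v,.0215),b(u,.072)*b(v,.019)
def fit(n,x0=(.514,.2505,.345)):
    s=snap(n); C=cloud(s).reshape(-1,3); C=C[~np.isnan(C[:,0])]
    C=C[np.hypot(C[:,0]-x0[0],C[:,1]-x0[1])<.1]
    def cost(p):
        c,k=np.cos(p[2]),np.sin(p[2]); d=C[:,:2]-p[:2]; u=d@[c,k]; v=d@[-k,c]
        o,i=h_model(u,v); m=.030*o-.012*i
        near=(np.abs(v)<.027)&(np.abs(u)<.070)
        return np.sum(np.minimum(np.abs(C[:,2]-m),.012)*np.where(near,1,0))/1+ .012*np.sum(~near)
    best=min((minimize(cost,np.array(x0)+d,method='Nelder-Mead',options=dict(initial_simplex=np.array(x0)+d+np.array([[0,0,0],[.004,0,0],[0,.004,0],[0,0,.06]]))) for d in np.random.default_rng(0).normal(0,1,(6,3))*[.003,.003,.04]),key=lambda r:r.fun)
    return s,best
if __name__=='__main__':
    for n in ['top','top','side']:
        s,r=fit(n); print(n,np.round(r.x,4),r.fun)
        if n=='top': S=s
    s=S
    f=cv2.resize(s['frame'][190:320,150:280,::-1],None,fx=4.5,fy=4.5,interpolation=cv2.INTER_CUBIC)
    x,y,a=(.514,.2505,.345)
    for col,(x,y,a) in [((0,0,255),(.514,.2505,.345))]:
        R=np.array([[np.cos(a),-np.sin(a)],[np.sin(a),np.cos(a)]])
        P=np.c_[np.array([[75,21.5],[-75,21.5],[-75,-21.5],[75,-21.5]])/1000@R.T+[x,y],np.full(4,.03)]
        cv2.polylines(f,[np.int32((proj(s,P)-[150,190]+.5)*4.5)],True,col,1)
    cv2.imwrite('pics/fit.png',f)
E
python3 fit.py
```

```text
clock: 4.6
tcp_pos: [0.5125, -0.1629, 0.1578]
tcp_rot: [3.14, -0.004, -0.02]
ft_force: [0.2, -0.3, -1.9]
width: 0.342
grasp_force: 30.2
top [0.5156 0.2515 0.3649] 77.70355586693584
top [0.5158 0.2515 0.3696] 77.86849745820076
side [0.4986 0.2445 0.3559] 43.02666963633375
```

View pics/fit.png

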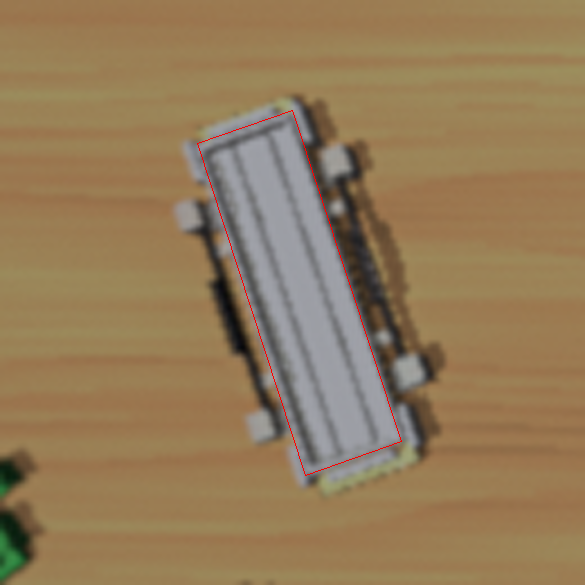

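The red outline (.514,.2505, yaw .345) sits on the trough: corners at (198,144), (293,110), (401,441) and (305,475), parallel to the rails. Carry the van over.

```bash
python3 -m inch '[{"tx":0,"ty":0.03,"tz":0,"rx":0,"ry":0,"rz":0.03,"claw":0.02},{"tx":0,"ty":0.045,"tz":0,"rx":0,"ry":0,"rz":0.04,"claw":0.02},{"tx":0,"ty":0.045,"tz":0,"rx":0,"ry":0,"rz":0.04,"claw":0.02},{"tx":0,"ty":0.045,"tz":0,"rx":0,"ry":0,"rz":0.04,"claw":0.02},{"tx":0,"ty":0.045,"tz":0,"rx":0,"ry":0,"rz":0.04,"claw":0.02},{"tx":0,"ty":0.045,"tz":0,"rx":0,"ry":0,"rz":0.04,"claw":0.02},{"tx":0,"ty":0.045,"tz":0,"rx":0,"ry":0,"rz":0.04,"claw":0.02},{"tx":0,"ty":0.045,"tz":0,"rx":0,"ry":0,"rz":0.04,"claw":0.02},{"tx":0,"ty":0.04,"tz":0,"rx":0,"ry":0,"rz":0.03,"claw":0.02},{"tx":0.002,"ty":0.028,"tz":0,"rx":0,"ry":0,"rz":0.025,"claw":0.02}]' 30; python3 -m inch '[{"tx":0,"ty":0,"tz":-0.02,"rx":0,"ry":0,"rz":0,"claw":0.02},{"tx":0,"ty":0,"tz":-0.04,"rx":0,"ry":0,"rz":0,"claw":0.02},{"tx":0,"ty":0,"tz":-0.03,"rx":0,"ry":0,"rz":0,"claw":0.02},{"tx":0,"ty":0,"tz":0,"rx":0,"ry":0,"rz":0,"claw":0.02},{"tx":0,"ty":0,"tz":0,"rx":0,"ry":0,"rz":0,"claw":0.02}]' 30
python3 - <<'E'
from h import *
s=snap('side'); save(s,'side2.png',(190,120,350,240),5)
E
```

```text
clock: 5.75
tcp_pos: [0.5113, 0.254, 0.154]
tcp_rot: [-3.14, 0.002, 0.35]
ft_force: [0.3, 0.7, -1.1]
width: 0.346
grasp_force: 30.2
clock: 6.25
tcp_pos: [0.5126, 0.2508, 0.0651]
tcp_rot: [-3.141, 0.002, 0.346]
ft_force: [0.5, -0.3, -0.2]
width: 0.345
grasp_force: 30.1
```

View pics/side2.png

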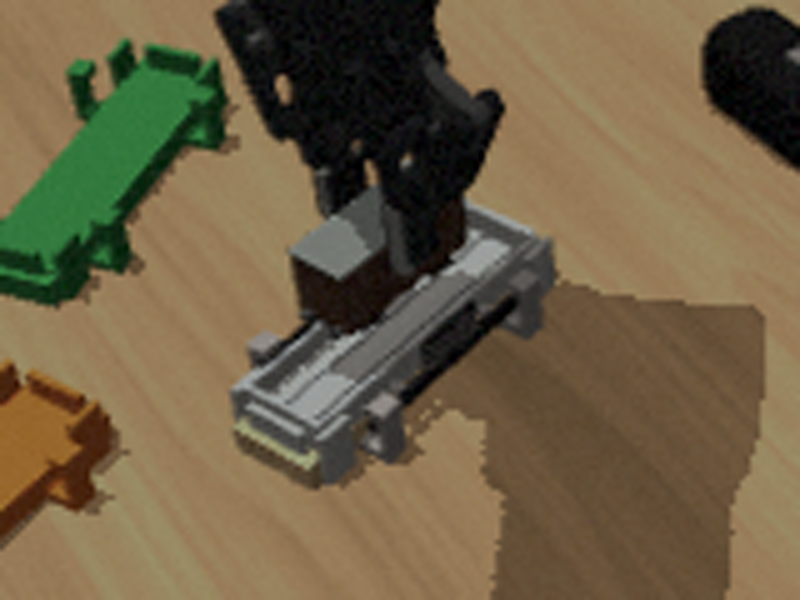

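The van hangs level over the trough, roof end at crop (345,240), and is aligned with the rails. Lower gently while watching the force.

```bash
python3 -m inch '[{"tx":0.001,"ty":0,"tz":-0.01,"rx":0,"ry":0,"rz":0,"claw":0.02},{"tx":0,"ty":0,"tz":-0.007,"rx":0,"ry":0,"rz":0,"claw":0.02},{"tx":0,"ty":0,"tz":-0.004,"rx":0,"ry":0,"rz":0,"claw":0.02},{"tx":0,"ty":0,"tz":0,"rx":0,"ry":0,"rz":0,"claw":0.02},{"tx":0,"ty":0,"tz":0,"rx":0,"ry":0,"rz":0,"claw":0.02}]' 30;  python3 -m inch '[{"tx":0,"ty":0,"tz":-0.001,"rx":0,"ry":0,"rz":0,"claw":0.02},{"tx":0,"ty":0,"tz":-0.001,"rx":0,"ry":0,"rz":0,"claw":0.02},{"tx":0,"ty":0,"tz":0,"rx":0,"ry":0,"rz":0,"claw":0.02}]' 30
python3 - <<'E'
from h import *
s=snap('side'); save(s,'side3.png',(190,120,350,240),5)
E
```

```text
clock: 6.8
tcp_pos: [0.5144, 0.2504, 0.0444]
tcp_rot: [3.142, -0.0, 0.345]
ft_force: [0.5, 0.5, -1.5]
width: 0.346
grasp_force: 30.1
clock: 7.1
tcp_pos: [0.5144, 0.2504, 0.0423]
tcp_rot: [3.141, -0.0, 0.345]
ft_force: [-0.4, -0.8, -0.9]
width: 0.345
grasp_force: 30.1
```

View pics/side3.png

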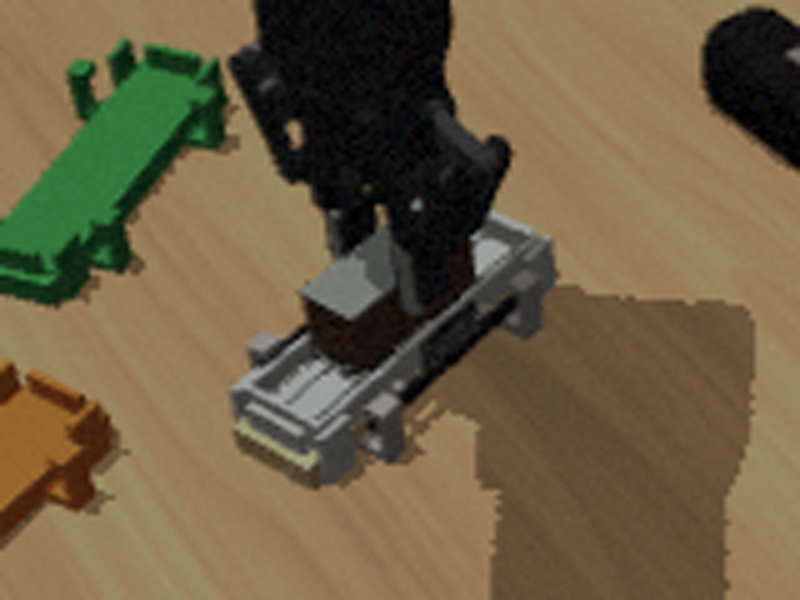

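The van is inside the trough, its lower end at crop (350,355) between the walls, and has not yet touched the floor. Lower in 1 mm steps until contact.

```bash
python3 -m inch '[{"tx":0,"ty":0,"tz":-0.001,"rx":0,"ry":0,"rz":0,"claw":0.02},{"tx":0,"ty":0,"tz":0,"rx":0,"ry":0,"rz":0,"claw":0.02}]' 30;  python3 -m inch '[{"tx":0,"ty":0,"tz":-0.0007,"rx":0,"ry":0,"rz":0,"claw":0.02},{"tx":0,"ty":0,"tz":0,"rx":0,"ry":0,"rz":0,"claw":0.02}]' 30; python3 -m inch '[{"tx":0,"ty":0,"tz":-0.0005,"rx":0,"ry":0,"rz":0,"claw":0.02},{"tx":0,"ty":0,"tz":0,"rx":0,"ry":0,"rz":0,"claw":0.02}]' 30
```

```text
clock: 7.35
tcp_pos: [0.5145, 0.2505, 0.0416]
tcp_rot: [3.141, -0.0, 0.345]
ft_force: [-1.3, -0.4, 2.7]
width: 0.341
grasp_force: 30.6
clock: 7.55
tcp_pos: [0.5145, 0.2505, 0.0416]
tcp_rot: [3.141, -0.0, 0.345]
ft_force: [-4.4, -3.3, 10.8]
width: 0.345
grasp_force: 31.5
clock: 7.75
tcp_pos: [0.5145, 0.2505, 0.0415]
tcp_rot: [3.141, -0.0, 0.345]
ft_force: [-5.9, -4.3, 16.5]
width: 0.344
grasp_force: 32.2
```

```bash
python3 -m inch '[{"tx":0,"ty":0,"tz":0.001,"rx":0,"ry":0,"rz":0,"claw":0.045},{"tx":0,"ty":0,"tz":0,"rx":0,"ry":0,"rz":0,"claw":0.045},{"tx":0,"ty":0,"tz":0,"rx":0,"ry":0,"rz":0,"claw":0.045},{"tx":0,"ty":0,"tz":0.02,"rx":0,"ry":0,"rz":0,"claw":0.045},{"tx":0,"ty":0,"tz":0.03,"rx":0,"ry":0,"rz":0,"claw":0.0854},{"tx":0,"ty":0,"tz":0.04,"rx":0,"ry":0,"rz":0,"claw":0.0854},{"tx":0,"ty":0,"tz":0.04,"rx":0,"ry":0,"rz":0,"claw":0.0854},{"tx":0,"ty":0,"tz":0.03,"rx":0,"ry":0,"rz":0,"claw":0.0854},{"tx":0,"ty":0,"tz":0,"rx":0,"ry":0,"rz":0,"claw":0.0854}]' 30
python3 - <<'E'
from h import *
s=snap('side'); save(s,'side4.png',(190,120,350,240),5)
C=cloud(s); r=env.trace('van','side'); 
for r in r[:2]:
    w=C[r['pixels']]; g=w[(w[:,2]>.052)&(w[:,2]<.066)]; print(r['confidence'],len(g),np.nanmedian(g,0), cv2.minAreaRect(g[:,:2].astype(np.float32)*1000))
for l in ['paddle_left','paddle_right']:
    for r in env.mark_of(l,'side')[:1]: print(l,r['confidence'],r['point'],onplane(s,r['point'],.027)[0])
E
```

```text
clock: 8.65
tcp_pos: [0.516, 0.2517, 0.2055]
tcp_rot: [-3.141, -0.007, 0.345]
ft_force: [0.4, 0.2, -0.7]
width: 0.998
grasp_force: 0.0
0.97 430 [0.51090771 0.24678673 0.06014507] ((512.9243774414062, 250.04879760742188), (78.25119018554688, 33.11368942260742), 21.170413970947266)
0.24 0 [nan nan nan] ((0.0, 0.0), (0.0, 0.0), 0.0)
paddle_left 0.74 [298.0, 285.1] [ 0.42638534 -0.01668207  0.027     ]
paddle_right 0.75 [279.8, 189.5] [0.52306795 0.21808444 0.027     ]
  return np.nanmean(a, axis, out=out, keepdims=keepdims)
```

View pics/side4.png

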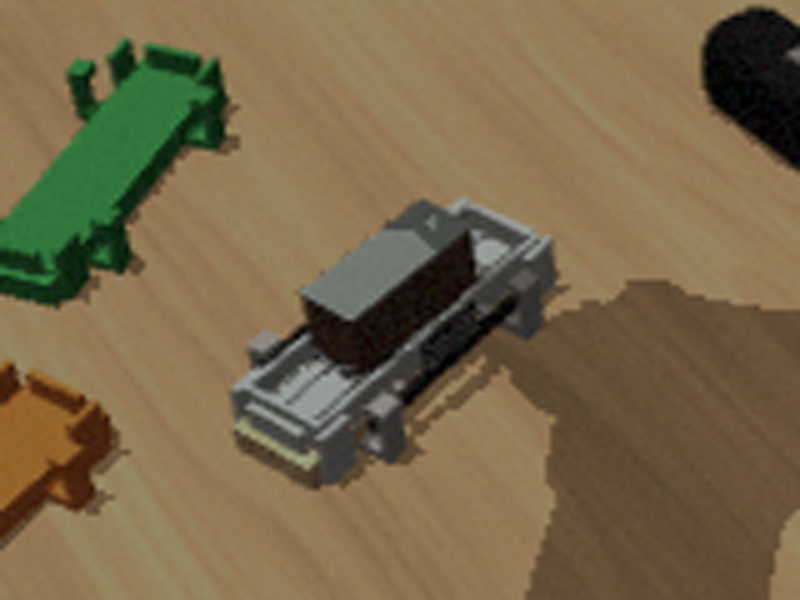

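The van stands upright in the trough, roof at crop (390,255), and is released. The paddle is visible at (455,330). Next, descend with open fingers straddling the paddles.

```bash
python3 -m inch '[{"tx":0,"ty":0,"tz":-0.03,"rx":0,"ry":0,"rz":0,"claw":0.0854},{"tx":0,"ty":0,"tz":-0.04,"rx":0,"ry":0,"rz":0,"claw":0.0854},{"tx":0,"ty":0,"tz":-0.04,"rx":0,"ry":0,"rz":0,"claw":0.0854},{"tx":0,"ty":0,"tz":-0.03,"rx":0,"ry":0,"rz":0,"claw":0.0854},{"tx":0,"ty":0,"tz":-0.015,"rx":0,"ry":0,"rz":0,"claw":0.0854},{"tx":0,"ty":0,"tz":0,"rx":0,"ry":0,"rz":0,"claw":0.0854},{"tx":0,"ty":0,"tz":0,"rx":0,"ry":0,"rz":0,"claw":0.0854}]' 30; python3 -m inch '[{"tx":0,"ty":0,"tz":-0.01,"rx":0,"ry":0,"rz":0,"claw":0.0854},{"tx":0,"ty":0,"tz":-0.01,"rx":0,"ry":0,"rz":0,"claw":0.0854},{"tx":0,"ty":0,"tz":-0.01,"rx":0,"ry":0,"rz":0,"claw":0.0854},{"tx":0,"ty":0,"tz":0,"rx":0,"ry":0,"rz":0,"claw":0.0854},{"tx":0,"ty":0,"tz":0,"rx":0,"ry":0,"rz":0,"claw":0.0854}]' 30
```

```text
clock: 9.55
tcp_pos: [0.5147, 0.2509, 0.0469]
tcp_rot: [-3.141, -0.001, 0.345]
ft_force: [-0.0, 0.4, 0.1]
width: 1.002
grasp_force: 0.0
clock: 10.05
tcp_pos: [0.5142, 0.2504, 0.0159]
tcp_rot: [-3.142, 0.001, 0.345]
ft_force: [-0.1, 0.1, -0.5]
width: 0.998
grasp_force: 0.0
```

```bash
python3 -m inch '[{"tx":0,"ty":0,"tz":-0.005,"rx":0,"ry":0,"rz":0,"claw":0.0854},{"tx":0,"ty":0,"tz":-0.004,"rx":0,"ry":0,"rz":0,"claw":0.0854},{"tx":0,"ty":0,"tz":0,"rx":0,"ry":0,"rz":0,"claw":0.0854},{"tx":0,"ty":0,"tz":0,"rx":0,"ry":0,"rz":0,"claw":0.07},{"tx":0,"ty":0,"tz":0,"rx":0,"ry":0,"rz":0,"claw":0.06},{"tx":0,"ty":0,"tz":0,"rx":0,"ry":0,"rz":0,"claw":0.045},{"tx":0,"ty":0,"tz":0,"rx":0,"ry":0,"rz":0,"claw":0.045},{"tx":0,"ty":0,"tz":0,"rx":0,"ry":0,"rz":0,"claw":0.045},{"tx":0,"ty":0,"tz":0,"rx":0,"ry":0,"rz":0,"claw":0.045}]' 28
```

```text
clock: 10.95
tcp_pos: [0.5149, 0.2504, 0.0082]
tcp_rot: [3.141, -0.001, 0.345]
ft_force: [-2.7, -2.8, 8.8]
width: 0.624
grasp_force: 27.7
```

The opening is about 53 mm, so both catches are home. Lift straight up slowly.

```bash
python3 -m inch '[{"tx":0,"ty":0,"tz":0.002,"rx":0,"ry":0,"rz":0,"claw":0.045},{"tx":0,"ty":0,"tz":0.003,"rx":0,"ry":0,"rz":0,"claw":0.045},{"tx":0,"ty":0,"tz":0.003,"rx":0,"ry":0,"rz":0,"claw":0.045},{"tx":0,"ty":0,"tz":0,"rx":0,"ry":0,"rz":0,"claw":0.045}]' 28; python3 -m inch '[{"tx":0,"ty":0,"tz":0.004,"rx":0,"ry":0,"rz":0,"claw":0.045},{"tx":0,"ty":0,"tz":0.004,"rx":0,"ry":0,"rz":0,"claw":0.045},{"tx":0,"ty":0,"tz":0.004,"rx":0,"ry":0,"rz":0,"claw":0.045},{"tx":0,"ty":0,"tz":0.004,"rx":0,"ry":0,"rz":0,"claw":0.045},{"tx":0,"ty":0,"tz":0,"rx":0,"ry":0,"rz":0,"claw":0.045}]' 28
python3 - <<'E'
from h import *
s=snap('side'); save(s,'side5.png',(190,100,350,220),5)
E
```

```text
clock: 11.35
tcp_pos: [0.5145, 0.2505, 0.0155]
tcp_rot: [-3.142, -0.0, 0.345]
ft_force: [0.3, 0.9, -2.4]
width: 0.618
grasp_force: 30.1
clock: 11.85
tcp_pos: [0.5148, 0.2506, 0.0319]
tcp_rot: [3.142, -0.001, 0.345]
ft_force: [0.7, 0.4, -3.7]
width: 0.617
grasp_force: 30.1
```

View pics/side5.png

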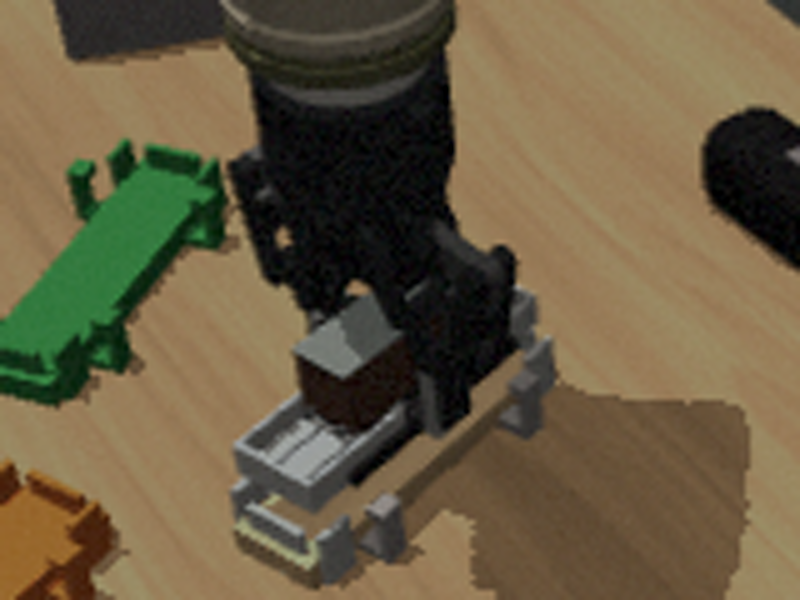

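The cassette (near end at crop (300,470)) has risen clear of the dock (base at (320,550)), level, with the van standing in it. Continue up.

```bash
python3 -m inch '[{"tx":0,"ty":0,"tz":0.008,"rx":0,"ry":0,"rz":0,"claw":0.045},{"tx":0,"ty":0,"tz":0.014,"rx":0,"ry":0,"rz":0,"claw":0.045},{"tx":0,"ty":0,"tz":0.018,"rx":0,"ry":0,"rz":0,"claw":0.045},{"tx":0,"ty":0,"tz":0.02,"rx":0,"ry":0,"rz":0,"claw":0.045},{"tx":0,"ty":0,"tz":0.02,"rx":0,"ry":0,"rz":0,"claw":0.045},{"tx":0,"ty":0,"tz":0.018,"rx":0,"ry":0,"rz":0,"claw":0.045},{"tx":0,"ty":0,"tz":0.014,"rx":0,"ry":0,"rz":0,"claw":0.045},{"tx":0,"ty":0,"tz":0.008,"rx":0,"ry":0,"rz":0,"claw":0.045},{"tx":0,"ty":0,"tz":0,"rx":0,"ry":0,"rz":0,"claw":0.045},{"tx":0,"ty":0,"tz":0,"rx":0,"ry":0,"rz":0,"claw":0.045}]' 28; python3 -m inch '[{"tx":0,"ty":0,"tz":0,"rx":0,"ry":0,"rz":0,"claw":0.045},{"tx":0,"ty":0,"tz":0,"rx":0,"ry":0,"rz":0,"claw":0.045},{"tx":0,"ty":0,"tz":0,"rx":0,"ry":0,"rz":0,"claw":0.045},{"tx":0,"ty":0,"tz":0,"rx":0,"ry":0,"rz":0,"claw":0.045},{"tx":0,"ty":0,"tz":0,"rx":0,"ry":0,"rz":0,"claw":0.045}]' 28
python3 - <<'E'
from h import *
s=snap('side'); save(s,'side6.png',(170,60,370,210),4)
C=cloud(s); r=env.trace('cassette','side')[0]; w=C[r['pixels']]; print(r['confidence'],r['point'],np.nanpercentile(w[:,2],[5,50,95]))
E
```

```text
clock: 12.9
tcp_pos: [0.5141, 0.2502, 0.1506]
tcp_rot: [3.141, 0.001, 0.345]
ft_force: [0.3, -0.4, -2.3]
width: 0.62
grasp_force: 30.1
clock: 13.4
tcp_pos: [0.5144, 0.2504, 0.151]
tcp_rot: [3.142, 0.0, 0.345]
ft_force: [-0.5, -0.0, -2.6]
width: 0.621
grasp_force: 30.1
0.79 [246.4, 143.4] [0.15937135 0.16507075 0.17382146]
```

View pics/side6.png

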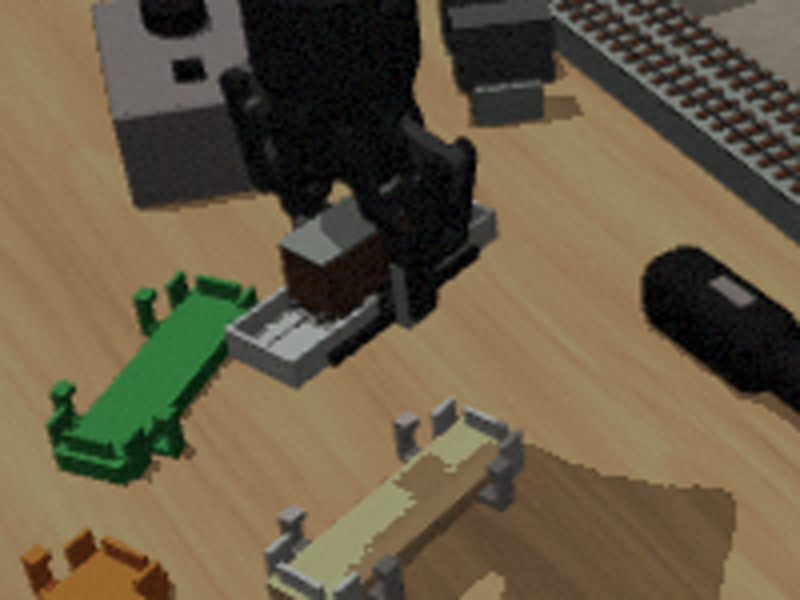

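The cassette is held level at crop (360,290), about 15 cm up, with the van standing in it and the empty dock below at (400,510). Hand in.

```bash
python3 -c "from station import env; print(env.sign_off())"
```

```text
the job is handed in; nothing more can be done
None
```

The job is handed in: the van stands in the cassette, which is out of the dock and held level and still by its pinched catches, its underside about 15 cm above the table.

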